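# Clear the lemon halves into the chopping board's catch tray

## Task

The chopping board has two steel catch trays under it. Reach into the open slot in front of the board, hook a fingertip behind the lip of the wider tray and draw the tray out to its stop; then, with the outside of the fingers, sweep the two squeezed lemon halves off the front edge of the board into that tray. Work gently, without bearing down on the board or wrenching the tray against its stop. Pick nothing up and do not press on or pinch the outside of the tray's wooden front; the narrow tray stays shut, the whole lemon stays on the board, and the other things on the worktop are left alone.

Things in the scene. Friction and masses are not known exactly. Their poses are not given: they have to be found in the camera images.
- prep_board: Bamboo chopping board on a frame, fixed, 234 mm wide (y). Origin on the worktop; +x to the back, -x to the front where the trays come out, +z up. Board 18 mm thick, top 60 mm above the worktop, from x = -85 mm (front edge) to +125 mm. Shut trays and the frame's 42 mm high rails beside them reach forward to x = -136 mm; wide bay y = -105 to +35 mm, narrow bay y = +45 to +105 mm.
- board_edge (a point): Point on the top front edge of the board (60 mm above the worktop), at the middle of the wide tray's width; does not move with the tray. Axes as prep_board. A loose whole lemon (71 x 53 x 51 mm) lies on the back part of the board, all of it behind x = +45 mm; onion, spice jar, pepper mill, cup and beaker stand on the worktop to the left of and behind the board, at least 15 mm from it.
- wide_tray (a joint): How far the wide tray is drawn out, m: 0 shut, 0.08 at its stop; it slides towards the board's -x, starts 0 to 10 mm out, stays where it is left, and takes about 2 N to move.
- wide_tray_front (a point): Bamboo front of the wide tray, moving with it: 10 mm thick, 138 mm wide, top 36 mm above the worktop. Origin at the middle of its outside face, 7 mm above the worktop; axes as prep_board. The steel pan behind spans x = 10 to 210 mm, y = -68 to 68 mm here; walls 3 mm thick, top of floor 10 mm, rim 39 mm above the worktop.
- wide_tray_lip (a point): Middle of the inner top edge of the wide tray's front wall (the lip to hook behind), 39 mm above the worktop, moving with the tray. The open slot between this lip and the board's front edge is 38 mm wide with the tray shut, plus the joint value; the pan's floor is 29 mm below this point.
- narrow_tray (a joint): The same for the narrow tray beside it (56 mm wide pan, on the board's +y side), which is to stay shut; starts 0 to 6 mm out.
- lemon_half_1: Squeezed half lemon, a yellow dome with a small nipple on top, 50 mm across, 33 mm high, 28 to 56 g, starting cut face down on the front part of the board, above the wide tray or partly above the narrow one. Origin at the centre of its cut face, z up through the nipple.
- lemon_half_2: Squeezed half lemon, a yellow dome with a small nipple on top, 50 mm across, 33 mm high, 28 to 56 g, starting cut face down on the front part of the board, above the wide tray or partly above the narrow one. Origin at the centre of its cut face, z up through the nipple.
- lemon_half_1_mid (a point): Point inside lemon_half_1, on its axis 10 mm above the cut face.
- lemon_half_2_mid (a point): Point inside lemon_half_2, on its axis 10 mm above the cut face.

How it is judged:
On the way, in this order (a step that is already met when the one before it is completed fails the run):
1. the wide tray is drawn out to its stop (value of joint wide_tray above 0.074 m), for 0.2 s.
2. both lemon halves lie in the wide tray (x of lemon_half_1_mid in the frame of wide_tray_front between 0.013 and 0.208 m and y of lemon_half_1_mid in the frame of wide_tray_front between -0.065 and 0.065 m and z of lemon_half_1_mid in the frame of wide_tray_front between 0 and 0.04 m and x of lemon_half_2_mid in the frame of wide_tray_front between 0.013 and 0.208 m and y of lemon_half_2_mid in the frame of wide_tray_front between -0.065 and 0.065 m and z of lemon_half_2_mid in the frame of wide_tray_front between 0 and 0.04 m), for 0.2 s.
At the end, for the whole second after the job is handed in: The wide tray stands at its stop (at least 74 mm out of its 80 mm travel), both lemon halves lie inside its walls, no longer tumbling (under 0.1 m/s) (centre points below 40 mm above the pan's underside) and the narrow tray is less than 16 mm out (all of step 2 and value of joint wide_tray above 0.074 m and value of joint narrow_tray below 0.016 m and linear speed of each of lemon_half_1, lemon_half_2 below 0.1 m/s); the robot touches nothing.
It fails at once if a lemon half is lifted more than 40 mm off the board (height (world z) of any of lemon_half_1_mid, lemon_half_2_mid above 0.11 m).
It fails at once if the tray's front is pinched or pressed from outside (over 5 N on the wooden front) (contact force between the fingers and wide_tray_c5 above 5 N).
It fails at once if the fingers press on the board or its trays with over 30 N (contact force between the fingers and prep_board above 30 N).
It fails at once if the narrow tray is drawn more than 16 mm out (value of joint narrow_tray above 0.016 m).
It fails at once if the whole lemon is moved more than 50 mm, or the onion, pepper mill or spice jar more than 30 mm (distance of lemon_whole_c0 from where it was at the start of the episode above 0.05 m or distance of any of onion_c0, pepper_mill_c0, spice_jar_c0 from where it was at the start of the episode above 0.03 m).
It also fails if it takes over 51 s, if anything falls off the work surface, if the arm or the gripper's body presses on something with over 40 N, if the wrist force passes 120 N, or if a joint passes its speed limit or range.

## Robot

A 6-joint arm with a two-finger parallel gripper is mounted at the origin on a cart in front of the work surface, level with it; the furniture and walls round the work are solid. World frame = base frame: x ahead of the robot, y to its left, z up, the work surface at z = 0. Lengths are in m, angles in rad, forces in N, time in s.
With the tool pointing down it reaches from about 0.3 to 0.95 m from the base axis. Payload 3.1 kg.
Tool frame: the origin (TCP) lies on the centre line of the jaws, within the pads' length; the fingertips stand 8 mm ahead of it and the grasp point (between the pads) lies 11 mm behind it (manip.tip_extent is the z of the fingertips in the tool frame, in m); z points along the fingers, y is the line along which they close (so a half turn about z gives the same grasp; the last joint's range is limited). The gripper opens to 85 mm and grips with 20 to 120 N. Pads are 22 mm wide; open, the fingers measure 114 mm over their backs; the gripper's body (76 mm by 85 mm) begins 54 mm behind the grasp point. The pads swing forward as they close: fully open they stand 13 mm farther back than shut.
Start: joints at [1.203, 0.308, 1.634, -0, 1.2, -0.07], TCP at [0.183, 0.597, 0.239] pointing down, gripper open.
Joint ranges: [-3.06, 3.06], [-0.79, 1.96], [0.05, 2.63], [-1.19, 4.34], [0.05, 2.64], [-2.94, 2.94]. Speed limits (rad/s): [2.79, 2.79, 3.14, 3.14, 3.14, 3.14].

## Interface

Orientations are given as a rotation vector (axis times angle).
In Python, from workcell import manip gives the robot as it stands.
- The arm moves only by the shell command python3 -m inch 'ROWS' [FORCE]. ROWS is JSON, a list of rows, each a list of 5 numbers: the finger opening in mm, from 0 to 85.4, then the shift along the tool's x, y, z in units of 60 mm (1.0 is 60 mm), then the turn about the tool's z in units of 8 degrees (1.0 is 8 degrees). In form: [[jaw, tx, ty, tz, turn], ...]. A call has 1 to 8 rows; each row is the pose to reach, as a shift and turn from the pose commanded when the call began, along the tool's axes at that moment; what a row does not reach only later rows make up. A row lasts 1/8 s, in which the tool goes at most 62.5 mm and 10.7 degrees, less where a joint would pass 70% of its speed; a pose out of reach is approached as far as the arm can. A call with a gripper value outside its range is refused whole. The fingers move at their own pace and stop on an object; FORCE is the grip in N (left out, the last holds). Time passes only in rows, so rows that repeat a pose let the fingers close. It gives the time, the measured TCP pose, the force, the opening and the grip force at its end, in the units of the state.
- manip.get_obs(): the state, without advancing time (a new reading comes with each control period).
- manip.camera(name): name is "scene" or "top" or "wrist"; returns (picture, depth): 400x640x3 uint8, blue, green, red; 400x640 float32, m along the optical axis (not along the pixel's ray), 0 where there is no reading.
- manip.calibration(name): a dict with "intrinsics" (3x3 intrinsics, pixels), "view" (4x4, takes a point from world to camera coordinates). Camera axes: x right, y down, z forward; pixel columns grow to the right and rows downward; lengths in m; the calibration is good to about 2 mm. A picture is of the moment at which its call begins: read the wrist's pose just before it. calibration takes no time and is no camera call; for the wrist camera it gives the pose at the moment of the call.
- manip.sign_off(): hands the job in; it is judged then, once.
The state is a dict: "time": time; "joint_pos": joint angles; "joint_vel": joint speeds; "tau": joint torques, N m; "tool_pos": TCP position; "orientation": TCP orientation; "wrist_force": force on the tool from outside, world axes, zero at the start; "wrist_torque": the same for the moment, N m; "opening": finger opening in m; "grasp_force": force on a finger pad.
Only numpy, scipy, OpenCV 4.12 (cv2) and the standard library are available. Lean on these libraries where they do the work, as an engineer would, in place of code of your own. Each camera call takes 0.05 s, during which the arm holds its last target. There are 200 camera calls.

## Working session

There is one attempt and no reset: what is moved stays moved. The work goes in short steps, Python scripts to look and compute and a shell command to move; the robot and the scene stay as the last step left them, time stands still between calls to the robot, and variables do not carry over. Pictures are saved under pics/ and viewed, at most 10 in all, crops included, and the job is handed in when it is done.

```bash
mkdir -p pics; ls; cat > h.py <<'E'
import numpy as np, cv2
from workcell import manip
def shot(n):
    c=manip.calibration(n); p,d=manip.camera(n); return p,d,np.array(c["intrinsics"]),np.array(c["view"])
def ray(u,v,K,V,z):
    Ci=np.linalg.inv(V); o=Ci[:3,3]; r=Ci[:3,:3]@np.linalg.solve(K,[u,v,1.]); return o+r*(z-o[2])/r[2]
def cloud(d,K,V):
    v,u=np.indices(d.shape); P=np.stack([(u-K[0,2])/K[0,0]*d,(v-K[1,2])/K[1,1]*d,d,np.ones_like(d)],-1)
    return (P@np.linalg.inv(V).T)[...,:3]
E
python3 - <<'E'
from h import *
for n in ("top","scene"):
    p,d,K,V=shot(n); cv2.imwrite(f"pics/{n}0.png",p); np.savez(f"{n}0.npz",p=p,d=d,K=K,V=V); print(n,np.linalg.inv(V)[:3,3],K[0,0])
o=manip.get_obs(); print(o, manip.tip_extent)
E
```

```text
pics
top [0.39511044 0.44442274 0.92736085] 391.39602345077833
scene [0.16911166 0.03031278 0.71007417] 416.51203701257936
{'time': 0.1, 'joint_pos': array([ 1.20329570e+00,  3.08927007e-01,  1.63508727e+00, -1.13450129e-05,
        1.19971260e+00, -6.97035255e-02]), 'joint_vel': array([ 0.00196562, -0.00403859, -0.00183976,  0.0016281 ,  0.00086016,
       -0.0006598 ]), 'tau': array([-9.65980098e-05, -4.16411912e+01, -2.77645147e+01, -1.63516006e-04,
        4.02397534e-03, -2.41434520e-06]), 'tool_pos': array([0.18314639, 0.59678158, 0.23814291]), 'orientation': array([-0.46597821, -3.10638293,  0.00327578]), 'wrist_force': array([-0.10485099, -0.44668465, -0.64643967]), 'wrist_torque': array([-0.0282628 ,  0.02071232,  0.00200603]), 'grasp_force': 0.0, 'opening': 0.08550855050614482} 0.008
```

View pics/top0.png

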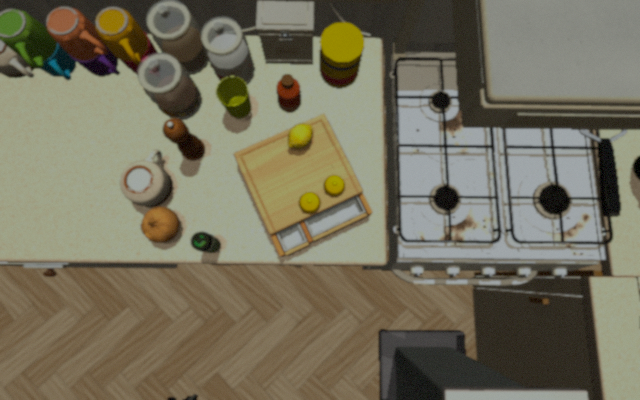

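View pics/scene0.png

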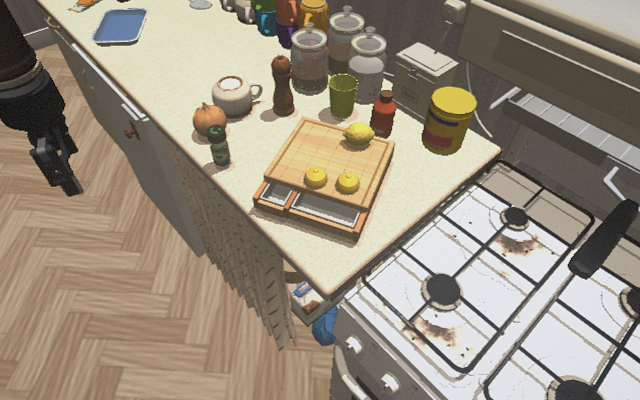

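The top view shows the board rotated. Its front with the trays faces the bottom-right, the narrow tray is at (290,237) and the wide one at (337,215). The halves are at (310,202) and (334,185), and the whole lemon is at (300,135). Next I'll measure these in metres.

```bash
python3 - <<'E'
from h import *
for n in ("top","scene"):
    f=np.load(n+"0.npz"); p,d,K,V=f["p"],f["d"],f["K"],f["V"]; C=cloud(d,K,V); x,y,z=C[...,0],C[...,1],C[...,2]
    if n=="top": win=np.zeros(d.shape,bool); win[112:262,228:380]=1
    else: win=np.zeros(d.shape,bool); win[115:240,250:400]=1
    hsv=cv2.cvtColor(p,cv2.COLOR_BGR2HSV)
    yel=(win&(hsv[...,0]>22)&(hsv[...,0]<34)&(hsv[...,1]>170)&(z>.062)).astype(np.uint8)
    k,l,s,c=cv2.connectedComponentsWithStats(yel)
    for i in range(1,k):
        if s[i,4]>50:
            q=C[l==i]; print(n,"yellow",c[i].round(),s[i,4],"mid",((q.min(0)+q.max(0))/2).round(4),"ptp",np.ptp(q,0).round(3),"ray z.07",ray(*c[i],K,V,.072).round(4))
    m=win&(abs(z-.06)<.006); q=C[m]; print("board z",np.median(q[:,2]),m.sum())
    r=cv2.minAreaRect(q[:,:2].astype(np.float32)*1000); print(r, cv2.boxPoints(r).round(0).tolist())
    m=win&(abs(z-.04)<.006); m=cv2.morphologyEx(m.astype(np.uint8),cv2.MORPH_OPEN,np.ones((2,2)))>0
    m2=win&(z>.034); r=cv2.minAreaRect(C[m2][:,:2].astype(np.float32)*1000); print("all",r,cv2.boxPoints(r).round(0).tolist())
    big=cv2.resize(p[110:265,225:385] if n=="top" else p[110:245,245:405],None,fx=5,fy=5,interpolation=2)
    if n=="top": big=big[:600]
    cv2.imwrite(f"pics/{n}c.png",big)
    print(np.linalg.inv(V)[:3,:3].round(2).tolist())
E
```

```text
top yellow [300. 136.] 466 mid [0.5619 0.4791 0.5038] ptp [0.334 0.069 0.847] ray z.07 [0.7089 0.4885 0.072 ]
top yellow [334. 185.] 324 mid [0.5056 0.4157 0.4986] ptp [0.221 0.058 0.857] ray z.07 [0.5942 0.4097 0.072 ]
top yellow [309. 202.] 330 mid [0.4859 0.4647 0.4992] ptp [0.182 0.044 0.856] ray z.07 [0.5546 0.4644 0.072 ]
board z 0.06051015760460687 7743
((626.6603393554688, 493.5869140625), (210.25096130371094, 233.50645446777344), 26.007038116455078) [[481.0, 552.0], [583.0, 343.0], [772.0, 435.0], [670.0, 645.0]]
all ((617.6478271484375, 489.4437255859375), (439.80731201171875, 233.58013916015625), 25.84615135192871) [[369.0, 499.0], [471.0, 288.0], [866.0, 480.0], [765.0, 690.0]]
[[0.01, -0.98, 0.19], [-1.0, -0.01, -0.01], [0.01, -0.19, -0.98]]
board z 0.059872144213258593 6319
((662.8757934570312, 511.37579345703125), (294.9944763183594, 234.26907348632812), 26.165897369384766) [[479.0, 551.0], [582.0, 341.0], [847.0, 471.0], [744.0, 682.0]]
all ((434.3397216796875, 368.7936096191406), (817.951416015625, 265.73712158203125), 33.92031478881836) [[21.0, 251.0], [169.0, 30.0], [848.0, 487.0], [700.0, 707.0]]
[[0.74, -0.5, 0.44], [-0.67, -0.57, 0.48], [0.01, -0.65, -0.76]]
```

```bash
cat >> h.py <<'E'
A=np.deg2rad(26.07); XD=np.array([np.cos(A),np.sin(A)]); YD=np.array([-XD[1],XD[0]])
O=np.array([.6087,.4848])
def tob(P): q=np.asarray(P)[...,:2]-O; return np.stack([q@XD,q@YD],-1)*1000
E
python3 - <<'E'
from h import *
for n in ("top","scene"):
    f=np.load(n+"0.npz"); p,d,K,V=f["p"],f["d"],f["K"],f["V"]; C=cloud(d,K,V); z=C[...,2]*1000; B=tob(C)
    hsv=cv2.cvtColor(p,cv2.COLOR_BGR2HSV)
    on=(abs(B[...,0]-20)<125)&(abs(B[...,1])<125)
    m=((hsv[...,0]>22)&(hsv[...,0]<34)&(hsv[...,1]>150)&(z>66)&(z<125)&on).astype(np.uint8)
    k,l,s,c=cv2.connectedComponentsWithStats(m)
    for i in range(1,k):
        if s[i,4]>50:
            b=B[l==i]; zz=z[l==i]; print(n,"lemon mid",((b.min(0)+b.max(0))/2).round(1),"ptp",np.ptp(b,axis=0).round(),"zmax",zz.max().round(), "apex",b[zz>zz.max()-3].mean(0).round(1))
    m=(abs(z-60)<5)&on; print("board x",np.percentile(B[m],[.5,99.5],axis=0).round(1).tolist())
    for y0 in (-85,-35,15,75):
        m=(abs(B[...,1]-y0)<6)&(B[...,0]>-160)&(B[...,0]<-80)&(z<70)&(z>-10)
        o=np.argsort(B[m][:,0]); X=B[m][o,0]; Z=z[m][o]; print(n,y0,[(int(a),int(np.median(Z[(X>=a)&(X<a+4)]))) for a in range(-160,-80,4) if ((X>=a)&(X<a+4)).any()])
# top view crop warped to board frame, 3 px/mm, plane z=40
f=np.load("top0.npz"); p,K,V=f["p"],f["K"],f["V"]
src=[];dst=[]
for X,Y in((-160,-120),(-160,120),(-20,120),(-20,-120)):
    w=np.r_[O+(X*XD+Y*YD)/1000,.039,1]; q=K@(V@w)[:3]; src.append(q[:2]/q[2]); dst.append([(120-Y)*3,(-20-X)*3])
M=cv2.getPerspectiveTransform(np.float32(src),np.float32(dst)); cv2.imwrite("pics/tw.png",cv2.warpPerspective(p,M,(720,420),flags=2))
E
```

```text
top lemon mid [ 83.  -38.5] ptp [46. 64.] zmax 114.0 apex [ 86.9 -39.6]
top lemon mid [-45.6 -60.9] ptp [45. 46.] zmax 96.0 apex [-44.8 -60.8]
top lemon mid [-57.4   5.9] ptp [46. 46.] zmax 95.0 apex [-56.8   6. ]
board x [[-83.9, -115.3], [123.0, 115.7]]
top -85 [(-160, -3), (-156, -3), (-152, -2), (-148, -3), (-144, -3), (-140, -2), (-136, 35), (-132, 36), (-128, 41), (-124, 40), (-120, 10), (-116, 9), (-112, 9), (-108, 9), (-104, 10), (-100, 10), (-96, 10), (-92, 10), (-88, 11), (-84, 59)]
top -35 [(-160, -4), (-156, -3), (-152, -3), (-148, -3), (-144, -3), (-140, -3), (-136, 34), (-132, 36), (-128, 39), (-124, 40), (-120, 10), (-116, 11), (-112, 10), (-108, 9), (-104, 10), (-100, 10), (-96, 9), (-92, 9), (-88, 11), (-84, 58)]
top 15 [(-160, -3), (-156, -3), (-152, -4), (-148, -3), (-144, -4), (-140, -2), (-136, 35), (-132, 36), (-128, 38), (-124, 41), (-120, 10), (-116, 10), (-112, 9), (-108, 10), (-104, 10), (-100, 10), (-96, 9), (-92, 10), (-88, 11), (-84, 58)]
top 75 [(-160, -3), (-156, -4), (-152, -4), (-148, -2), (-144, -4), (-140, 29), (-136, 37), (-132, 40), (-128, 40), (-
[... 383 characters left out ...]
-140, 20), (-136, 28), (-132, 33), (-128, 39), (-124, 38), (-104, 10), (-100, 9), (-96, 9), (-92, 9), (-88, 49), (-84, 48)]
scene -35 [(-160, -5), (-156, -4), (-152, -3), (-148, -3), (-144, -3), (-140, 22), (-136, 15), (-132, 34), (-128, 39), (-124, 39), (-104, 10), (-100, 9), (-96, 8), (-92, 9), (-88, 49), (-84, 54)]
scene 15 [(-160, -4), (-156, -3), (-152, -3), (-148, -4), (-144, -3), (-140, 20), (-136, 22), (-132, 35), (-128, 39), (-104, 10), (-100, 10), (-96, 8), (-92, 9), (-88, 50), (-84, 59)]
scene 75 [(-160, -3), (-156, -4), (-152, -4), (-148, -4), (-144, -2), (-140, 22), (-136, -2), (-132, 37), (-128, 40), (-108, 10), (-104, 10), (-100, 10), (-96, 10), (-92, 9), (-88, 47), (-84, 54)]
```

View pics/tw.png

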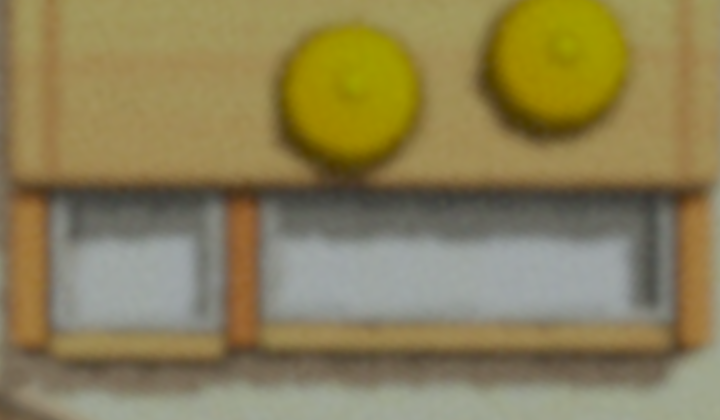

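The rectified crop (3 px/mm) shows the slot from about y=190 to y=325 px, so the wide tray is essentially shut, with its lip at board x ≈ -123. The halves are at (350,95) and (560,60), which is board (-57,5.7) and (-46,-61).

```bash
cat >> h.py <<'E'
from scipy.spatial.transform import Rotation as R
def go(bx,by,z):
    o=manip.get_obs(); T=R.from_rotvec(o["orientation"]).as_matrix()
    w=np.r_[O+(bx*XD+by*YD)/1000,z/1000]; s=T.T@(w-o["tool_pos"])/.06
    yaw=np.degrees(np.arctan2(T[1,0],T[0,0])); err=(206.07-yaw+180)%360-180
    print("t",round(o["time"],2),"tcp board",tob(o["tool_pos"]).round(1),"z",round(o["tool_pos"][2]*1000,1),"F",(o["wrist_force"]).round(1),"shift",s.round(3),"turn",round(-err/8,3),"open",round(o["opening"],4),"tip",manip.tip_extent)
E
python3 -c "
from h import *
go(-104,-28,180)"
```

```text
t 0.1 tcp board [-333.   287.6] z 238.1 F [-0.1 -0.4 -0.6] shift [-6.382 -1.227  0.971] turn -5.392 open 0.0855 tip 0.008
```

```bash
python3 -m inch '[[60,-0.5,-0.1,0,-0.5],[30,-1.3,-0.25,0,-1.3],[0,-2.2,-0.42,0,-2.3],[0,-3.1,-0.6,0.1,-3.3],[0,-4,-0.77,0.2,-4.2],[0,-4.9,-0.94,0.35,-5],[0,-5.7,-1.1,0.5,-5.39],[0,-6.1,-1.17,0.6,-5.39]]'; python3 -m inch '[[0,0,0,0,0],[0,0,0,0,0]]'; python3 - <<'E'
from h import *
go(-104,-28,110)
p,d,K,V=shot("scene"); cv2.imwrite("pics/s1.png",cv2.resize(p[60:260,200:460],None,fx=3,fy=3))
E
```

```text
time: 1.1
tool_pos: [0.5143, 0.4211, 0.2021]
orientation: [0.703, -3.06, 0.001]
wrist_force: [-0.1, 0.5, 0.1]
opening: 0.0002
grasp_force: 0.0
time: 1.35
tool_pos: [0.5114, 0.4239, 0.2032]
orientation: [0.709, -3.059, -0.001]
wrist_force: [0.1, 0.7, -0.6]
opening: 0.0001
grasp_force: 0.0
t 1.35 tcp board [-114.2  -12. ] z 203.2 F [ 0.1  0.7 -0.6] shift [-0.171 -0.269  1.553] turn 0.002 open 0.0001 tip 0.008
```

View pics/s1.png

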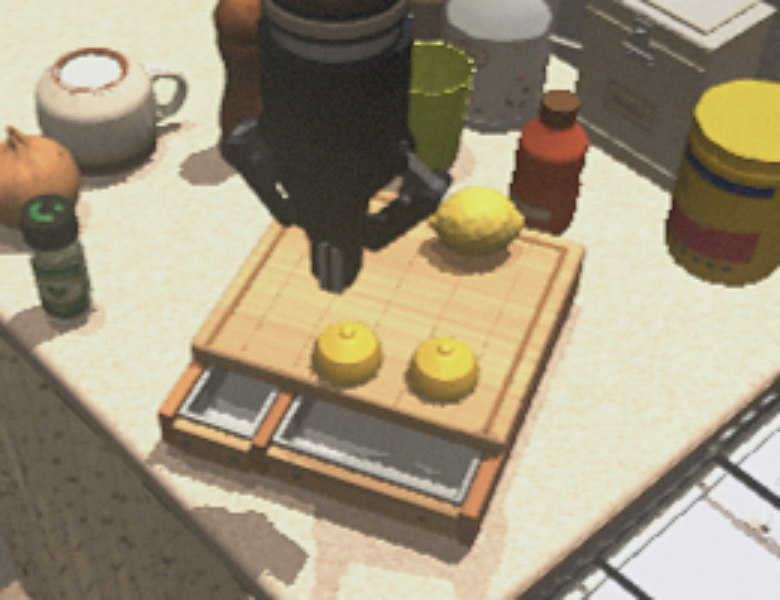

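```bash
python3 - <<'E'
from h import *
c=manip.calibration("scene");K=np.array(c["intrinsics"]);V=np.array(c["view"]);t=manip.get_obs()["tool_pos"]
for dz in (0,.008,.021):
    q=K@(V@np.r_[t-[0,0,dz],1])[:3]; q=q[:2]/q[2]; print(dz,((q-[200,60])*3).round())
E
```

```text
0 [336. 272.]
0.008 [336. 282.]
0.021 [337. 297.]
```

```bash
python3 -m inch '[[0,-0.08,-0.13,0.3,0],[0,-0.17,-0.27,0.8,0],[0,-0.17,-0.27,1.3,0],[0,-0.17,-0.27,1.55,0],[0,-0.17,-0.27,1.55,0],[0,-0.17,-0.27,1.55,0]]'; python3 -c "
from h import *
go(-104,-28,34)"
```

```text
time: 2.15
tool_pos: [0.5297, 0.4137, 0.1114]
orientation: [-0.708, 3.059, 0.001]
wrist_force: [0.2, 0.6, -0.5]
opening: -0.0002
grasp_force: 0.0
t 2.15 tcp board [-102.3  -29.2] z 111.4 F [ 0.2  0.6 -0.5] shift [0.032 0.019 1.291] turn 0.002 open -0.0002 tip 0.008
```

The visible tip matches a tip 8 mm ahead of the TCP. Now I'll descend into the slot.

```bash
python3 -m inch '[[0,0.03,0.02,0.2,0],[0,0.03,0.02,0.5,0],[0,0.03,0.02,0.8,0],[0,0.03,0.02,1.0,0],[0,0.03,0.02,1.15,0],[0,0.03,0.02,1.26,0],[0,0.03,0.02,1.26,0],[0,0.03,0.02,1.26,0]]'; python3 -c "
from h import *
go(-104,-28,34)"
```

```text
time: 3.15
tool_pos: [0.5273, 0.4135, 0.0353]
orientation: [-0.708, 3.06, 0.001]
wrist_force: [-0.4, 0.6, -0.2]
opening: 0.0001
grasp_force: 0.0
t 3.15 tcp board [-104.4  -28.3] z 35.3 F [-0.4  0.6 -0.2] shift [-0.007  0.004  0.021] turn -0.001 open 0.0001 tip 0.008
```

```bash
python3 -m inch '[[0,0.08,0,0,0],[0,0.16,0,0,0],[0,0.3,0,0,0],[0,0.45,0,0,0],[0,0.6,0,0,0],[0,0.75,0,0,0],[0,0.9,0,0,0],[0,1.05,0,0,0]]'; python3 -m inch '[[0,0.1,0,0,0],[0,0.18,0,0,0],[0,0.25,0,0,0],[0,0.30,0,0,0],[0,0.33,0,0,0],[0,0.33,0,0,0]]'; python3 - <<'E'
from h import *
go(-192,-28,34)
p,d,K,V=shot("top"); C=cloud(d,K,V); B=tob(C); z=C[...,2]*1000
for y0 in (-85,10,75):
    m=(abs(B[...,1]-y0)<8)&(B[...,0]>-240)&(B[...,0]<-80)&(z<70)&(z>-10); X=B[m][:,0]; Z=z[m]
    print(y0,[(a,int(np.median(Z[(X>=a)&(X<a+4)]))) for a in range(-236,-116,4) if ((X>=a)&(X<a+4)).any()])
E
```

```text
time: 4.15
tool_pos: [0.4698, 0.3854, 0.0348]
orientation: [-0.708, 3.06, 0.0]
wrist_force: [1.7, 1.4, 1.8]
opening: -0.0001
grasp_force: 1.2
time: 4.9
tool_pos: [0.452, 0.3765, 0.0344]
orientation: [0.708, -3.06, 0.001]
wrist_force: [0.5, 1.0, 1.1]
opening: -0.0001
grasp_force: 0.6
t 4.9 tcp board [-188.4  -28.4] z 34.4 F [0.5 1.  1.1] shift [0.06  0.006 0.007] turn -0.001 open -0.0001 tip 0.008
-85 []
10 [(-128, 11), (-124, 10), (-120, 10)]
75 [(-176, -7), (-172, -7), (-168, -4), (-164, -3), (-160, -3), (-156, -2), (-152, -4), (-148, -3), (-144, -4), (-140, 29), (-136, 37), (-132, 38), (-128, 41), (-124, 10), (-120, 9)]
```

```bash
python3 -m inch '[[0,0.02,0,0,0],[0,0.04,0,0,0],[0,0.06,0,0,0],[0,0.06,0,0,0]]'; python3 -c "
from h import *
go(-192,-28,34)"
```

```text
time: 5.45
tool_pos: [0.4494, 0.3752, 0.0345]
orientation: [-0.708, 3.06, -0.0]
wrist_force: [1.6, 1.8, -2.9]
opening: -0.0001
grasp_force: 1.5
t 5.45 tcp board [-191.3  -28.4] z 34.5 F [ 1.6  1.8 -2.9] shift [0.012 0.007 0.008] turn -0.001 open -0.0001 tip 0.008
```

```bash
python3 -m inch '[[0,0.02,0,0,0],[0,0.04,0,0,0],[0,0.04,0,0,0]]'; python3 -c "
from h import *
go(-192,-28,34)"
```

```text
time: 5.82
tool_pos: [0.4493, 0.3752, 0.035]
orientation: [-0.707, 3.055, 0.002]
wrist_force: [6.9, 3.5, -4.9]
opening: 0.0002
grasp_force: 3.6
t 5.83 tcp board [-191.3  -28.4] z 35.0 F [ 6.9  3.5 -4.9] shift [0.011 0.007 0.017] turn 0.0 open 0.0002 tip 0.008
```

The force rises with no further motion, so the tray is at its stop. I'll back off the lip, lift, go over behind the right half, and check the tray with the top camera.

```bash
python3 -m inch '[[0,-0.08,0,0,0],[0,-0.25,0,0,0],[0,-0.3,0,-0.3,0],[0,-0.3,0,-0.9,0],[0,-0.4,0,-1.6,0],[0,-1,-0.2,-1.9,0],[0,-1.8,-0.35,-1.9,0],[0,-2.6,-0.5,-1.9,0]]'; python3 -m inch '[[0,-0.4,-0.03,0,0],[0,-0.65,-0.05,0,0],[0,-0.65,-0.05,0,0]]';  python3 - <<'E'
from h import *
go(0,-61,75)
p,d,K,V=shot("top"); C=cloud(d,K,V); B=tob(C); z=C[...,2]*1000; cv2.imwrite("pics/t2.png",p[100:280,220:390])
for y0 in (-85,-35,10,75):
    m=(abs(B[...,1]-y0)<8)&(B[...,0]>-240)&(B[...,0]<-80)&(z<70)&(z>-10); X=B[m][:,0]; Z=z[m]
    print(y0,[(a,int(np.median(Z[(X>=a)&(X<a+4)]))) for a in range(-236,-116,4) if ((X>=a)&(X<a+4)).any()])
E
```

```text
time: 6.82
tool_pos: [0.6019, 0.4164, 0.1513]
orientation: [-0.708, 3.059, 0.001]
wrist_force: [0.5, 0.2, 1.3]
opening: 0.0003
grasp_force: 0.0
time: 7.2
tool_pos: [0.6375, 0.4303, 0.1496]
orientation: [-0.707, 3.06, 0.0]
wrist_force: [-0.5, -0.6, 1.1]
opening: -0.0004
grasp_force: 0.0
t 7.2 tcp board [  2.  -61.6] z 149.6 F [-0.5 -0.6  1.1] shift [0.033 0.011 1.244] turn -0.005 open -0.0004 tip 0.008
-85 [(-236, -4), (-232, -3), (-228, -3), (-224, -4), (-220, -3), (-216, 35), (-212, 36), (-208, 40), (-204, 9), (-200, 10), (-196, 10), (-192, 10), (-188, 10), (-184, 10), (-180, 11), (-176, 10), (-172, 10), (-168, 9), (-164, 10), (-160, 10), (-156, 9), (-152, 10), (-148, 10), (-144, 11), (-140, 9), (-136, 10), (-132, 9), (-128, 9), (-124, 10), (-120, 9)]
-35 [(-232, -8), (-228, -6), (-224, -4), (-220, -4), (-216, 35), (-212, 36), (-208, 39), (-204, 12), (-200, 10), (-196, 9), (-192, 10), (-188, 9), (-184, 10), (-180, 10), (-176, 9), (-172, 10), (-168, 10), (-164, 9), (-160, 9), (-156, 9), (-152, 10), (-148, 9), (-144, 9), (-140, 10), (-136, 10), (-132, 11), (-128, 10), (-124, 10), (-120, 11)]
10 [(-216, 36), (-212, 35), (-208, 38), (-204, 25), (-200, 10), (-196, 10), (-192, 10), (-188, 10), (-184, 10), (-180, 10), (-176, 10), (-172, 10), (-168, 10), (-164, 10), (-160, 10), (-156, 10), (-152, 10), (-148, 9), (-144, 11), (-140, 10), (-136, 9), (-132, 10), (-128, 10), (-124, 10), (-120, 11)]
75 [(-176, -7), (-172, -6), (-168, -3), (-164, -4), (-160, -2), (-156, -4), (-152, -3), (-148, -4), (-144, -2), (-140, 28), (-136, 36), (-132, 39), (-128, 41), (-124, 9), (-120, 9)]
```

The tray is 80 mm out and the narrow one is unchanged. Now I'll descend behind the right half and sweep.

```bash
python3 -m inch '[[0,0,0,0.3,0],[0,0,0,0.7,0],[0,0,0,1,0],[0,0,0,1.15,0],[0,0,0,1.24,0],[0,0,0,1.24,0],[0,0,0,1.24,0]]'; python3 -c "
from h import *
go(-102,-61,75)"
```

```text
time: 8.12
tool_pos: [0.6375, 0.4306, 0.0754]
orientation: [-0.708, 3.059, 0.001]
wrist_force: [1.0, 0.2, 0.4]
opening: -0.0001
grasp_force: 0.0
t 8.12 tcp board [  2.  -61.3] z 75.4 F [1.  0.2 0.4] shift [1.734 0.005 0.003] turn -0.002 open -0.0001 tip 0.008
```

```bash
python3 -m inch '[[0,0.1,0,0,0],[0,0.2,0,0,0],[0,0.3,0,0,0],[0,0.42,0,0,0],[0,0.54,0,0,0],[0,0.66,0,0,0],[0,0.78,0,0,0],[0,0.9,0,0,0]]';  python3 -m inch '[[0,0.1,0,0,0],[0,0.2,0,0,0],[0,0.3,0,0,0],[0,0.4,0,0,0],[0,0.5,0,0,0],[0,0.6,0,0,0],[0,0.65,0,0,0],[0,0.65,0,0,0]]'; python3 - <<'E'
from h import *
go(-102,-61,75)
p,d,K,V=shot("scene"); cv2.imwrite("pics/s3.png",cv2.resize(p[100:270,220:420],None,fx=3,fy=3))
E
```

```text
time: 9.12
tool_pos: [0.5878, 0.4063, 0.0743]
orientation: [-0.708, 3.061, 0.0]
wrist_force: [1.1, -0.0, 1.6]
opening: 0.0002
grasp_force: 0.6
time: 10.12
tool_pos: [0.553, 0.3893, 0.0743]
orientation: [0.708, -3.061, 0.0]
wrist_force: [-0.0, 0.1, 0.3]
opening: -0.0
grasp_force: 0.0
t 10.12 tcp board [-92.  -61.3] z 74.3 F [-0.   0.1  0.3] shift [ 0.167  0.005 -0.012] turn -0.001 open -0.0 tip 0.008
```

View pics/s3.png

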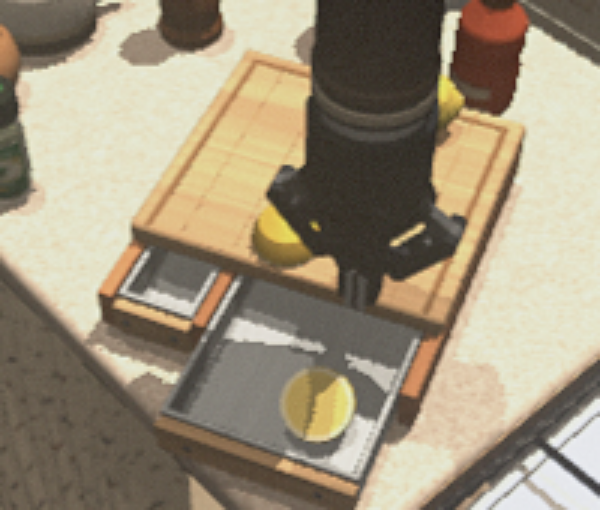

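The first half lies in the tray near its front at crop (318,405), cut face up. Next I'll take the other half: nudge it to -y from its left side, then sweep from behind.

```bash
python3 -m inch '[[0,0,0,-0.5,0],[0,0,0,-1.1,0],[0,-0.3,0.5,-1.2,0],[0,-0.58,1.2,-1.2,0],[0,-0.58,1.75,-1.2,0],[0,-0.58,1.87,-0.9,0],[0,-0.58,1.87,-0.4,0],[0,-0.58,1.87,-0.2,0]]'; python3 -m inch '[[0,0,0,0.15,0],[0,0,0,0.2,0],[0,0,0,0.2,0]]'; python3 -c "
from h import *
go(-57,31.5,75)"
```

```text
time: 11.18
tool_pos: [0.5336, 0.5031, 0.0823]
orientation: [0.707, -3.056, 0.005]
wrist_force: [-0.3, 0.1, -1.3]
opening: 0.0001
grasp_force: 0.0
time: 11.55
tool_pos: [0.5358, 0.5055, 0.0749]
orientation: [-0.707, 3.06, 0.001]
wrist_force: [-0.5, -1.2, 0.9]
opening: -0.0005
grasp_force: 0.0
t 11.55 tcp board [-56.4  50.6] z 74.9 F [-0.5 -1.2  0.9] shift [ 0.009 -0.319 -0.002] turn -0.004 open -0.0005 tip 0.008
```

```bash
python3 -m inch '[[0,0,-0.08,0,0],[0,0,-0.16,0,0],[0,0,-0.24,0,0],[0,0,-0.31,0,0],[0,0,-0.36,0,0],[0,0,-0.36,0,0],[0,0,-0.2,0,0],[0,-0.3,-0.15,0,0]]'; python3 -m inch '[[0,-0.3,0,0,0],[0,-0.5,0,0,0],[0,-0.5,-0.4,0,0],[0,-0.5,-0.85,0,0],[0,-0.5,-0.85,0,0]]'; python3 - <<'E'
from h import *
go(-95,-10,75)
for n in ("top","scene"):
    p,d,K,V=shot(n); C=cloud(d,K,V); B=tob(C); z=C[...,2]*1000; hsv=cv2.cvtColor(p,cv2.COLOR_BGR2HSV)
    m=((hsv[...,0]>20)&(hsv[...,0]<34)&(hsv[...,1]>140)&(z>63)&(z<100)&(B[...,0]<0)&(B[...,0]>-120)&(abs(B[...,1])<100)); b=B[m]
    if len(b): print(n,m.sum(),b.min(0).round(),b.max(0).round())
E
```

```text
time: 12.55
tool_pos: [0.5535, 0.5055, 0.0734]
orientation: [0.709, -3.058, 0.002]
wrist_force: [0.6, 0.6, 0.1]
opening: 0.0
grasp_force: 0.0
time: 13.18
tool_pos: [0.606, 0.4687, 0.074]
orientation: [0.702, -3.061, 0.002]
wrist_force: [0.1, 0.5, 1.1]
opening: -0.0001
grasp_force: 0.0
t 13.18 tcp board [ -9.5 -13.3] z 74.0 F [0.1 0.5 1.1] shift [ 1.425  0.049 -0.015] turn -0.029 open -0.0001 tip 0.008
top 57 [-78.   6.] [-50.  19.]
scene 66 [-82. -29.] [-44.  11.]
```

```bash
python3 -m inch '[[0,0.03,0.08,0,0],[0,0.12,0.1,0,0],[0,0.22,0.1,0,0],[0,0.34,0.1,0,0],[0,0.46,0.1,0,0],[0,0.56,0.1,0,0],[0,0.66,0.1,0,0],[0,0.76,0.1,0,0]]';  python3 -m inch '[[0,0.1,0,0,0],[0,0.2,0,0,0],[0,0.3,0,0,0],[0,0.4,0,0,0],[0,0.5,0,0,0],[0,0.6,0,0,0],[0,0.6,0,0,0],[0,0.6,0,0,0]]'; python3 - <<'E'
from h import *
go(-102,-10,75)
p,d,K,V=shot("scene"); cv2.imwrite("pics/s4.png",cv2.resize(p[100:270,220:420],None,fx=3,fy=3))
E
```

```text
time: 14.28
tool_pos: [0.5609, 0.4579, 0.0745]
orientation: [-0.708, 3.06, 0.0]
wrist_force: [0.6, 0.4, 0.7]
opening: 0.0001
grasp_force: 0.3
time: 15.28
tool_pos: [0.5289, 0.4423, 0.0744]
orientation: [-0.708, 3.06, 0.0]
wrist_force: [1.0, 0.8, 1.6]
opening: 0.0002
grasp_force: 0.0
t 15.28 tcp board [-90.4  -3.1] z 74.4 F [1.  0.8 1.6] shift [ 0.193 -0.115 -0.01 ] turn -0.002 open 0.0002 tip 0.008
```

View pics/s4.png

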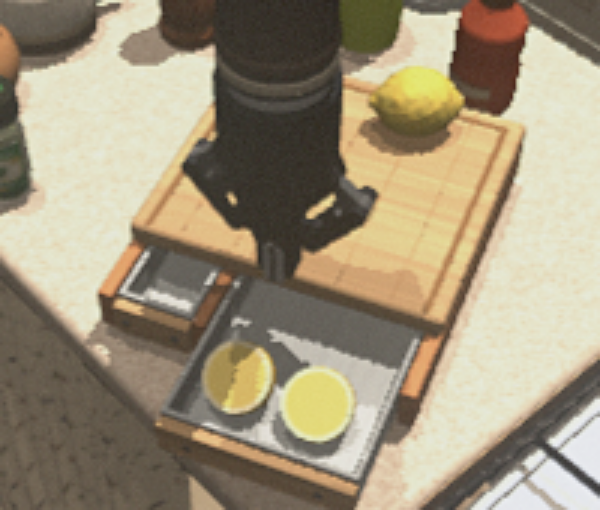

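Both halves lie cut face up inside the tray, at crop (237,378) and (318,405). I'll lift clear and verify.

```bash
python3 -m inch '[[0,0,0,-0.4,0],[0,0,0,-1.1,0],[0,-0.3,0,-1.8,0],[0,-0.9,0,-2.2,0],[0,-1.5,0,-2.3,0],[0,-1.5,0,-2.3,0],[0,-1.5,0,-2.3,0],[0,-1.5,0,-2.3,0]]'; python3 - <<'E'
from h import *
p,d,K,V=shot("top"); C=cloud(d,K,V); B=tob(C); z=C[...,2]*1000; hsv=cv2.cvtColor(p,cv2.COLOR_BGR2HSV)
m=((hsv[...,0]>18)&(hsv[...,0]<36)&(hsv[...,1]>80)&(z>15)&(z<60)&(B[...,0]<-88)&(B[...,0]>-203)&(B[...,1]<28)&(B[...,1]>-98)).astype(np.uint8)
k,l,s,c=cv2.connectedComponentsWithStats(m)
for i in range(1,k):
    if s[i,4]>40: b=B[l==i]; print(s[i,4],b.min(0).round(),b.max(0).round(),np.median(z[l==i]))
for y0 in (-85,-35,10,75):
    q=(abs(B[...,1]-y0)<8)&(z>28)&(z<48)&(B[...,0]<-122)&(B[...,0]>-235); print(y0,"front x",np.percentile(B[q][:,0],2).round())
go(0,0,200)
E
```

```text
time: 16.32
tool_pos: [0.6084, 0.4811, 0.2113]
orientation: [0.708, -3.059, 0.001]
wrist_force: [0.2, 0.5, 0.1]
opening: -0.0003
grasp_force: 0.0
102 [-181.  -58.] [-153.  -34.] 36.354003365229644
291 [-180.  -23.] [-138.   20.] 39.904434421561106Traceback (most recent call last):
  File "<stdin>", line 8, in <module>
    return _quantile_unchecked(
        a, q, axis, out, overwrite_input, method, keepdims, weights)
    return _ureduce(a,
                    func=_quantile_ureduce_func,
    ...<5 lines>...
                    overwrite_input=overwrite_input,
                    method=method)
    r = func(a, **kwargs)
    result = _quantile(arr,
                       quantiles=q,
    ...<2 lines>...
                       out=out,
                       weights=wgt)
    slices_having_nans = np.isnan(arr[-1, ...])
                                  ~~~^^^^^^^^^
IndexError: index -1 is out of bounds for axis 0 with size 0
```

```bash
python3 -m inch '[[0,0,0,0,0],[0,0,0,0,0],[0,0,0,0,0],[0,0,0,0,0]]'; python3 - <<'E'
from h import *
p,d,K,V=shot("scene"); C=cloud(d,K,V); B=tob(C); z=C[...,2]*1000; hsv=cv2.cvtColor(p,cv2.COLOR_BGR2HSV)
for y0 in (-85,-35,10,75):
    q=(abs(B[...,1]-y0)<8)&(z>30)&(z<48)&(B[...,0]<-122)&(B[...,0]>-235)
    if q.any(): print(y0,"front x",np.percentile(B[q][:,0],2).round())
m=((hsv[...,0]>18)&(hsv[...,0]<36)&(hsv[...,1]>80)&(z>15)&(z<60)&(B[...,0]<-88)&(B[...,0]>-203)&(B[...,1]<28)&(B[...,1]>-98)).astype(np.uint8)
k,l,s,c=cv2.connectedComponentsWithStats(m)
for i in range(1,k):
    if s[i,4]>40: b=B[l==i]; print(s[i,4],b.min(0).round(),b.max(0).round(),np.median(z[l==i]))
E
```

```text
time: 16.88
tool_pos: [0.6096, 0.4817, 0.2124]
orientation: [-0.708, 3.061, 0.0]
wrist_force: [-0.7, 0.3, -0.1]
opening: -0.0001
grasp_force: 0.0
-85 front x -217.0
-35 front x -217.0
10 front x -217.0
75 front x -140.0
314 [-179.  -21.] [-143.   20.] 38.309664453169134
383 [-179.  -82.] [-140.  -37.] 38.274208662953725
```

```bash
python3 -c "
from workcell import manip
print(manip.sign_off())"
```

```text
the job is handed in; nothing more can be done
None
```

I handed the job in at about 17 s with the wide tray at its stop (about 80 mm out), both lemon halves lying in it, the narrow tray not moved and the whole lemon still on the board; `manip.sign_off()` gave no verdict.

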